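# Press the sample-tin lids home

## Task

The lids of the three round metal sample tins standing on the open bench in front of you are only set on, so close them for weighing: with your fingertips press each lid gently straight down until it is fully home, the largest tin first, then the middle-sized one, then the smallest. Only press: do not pinch, lift, tip or shove the tins, and leave the two sample jars, the wooden block and the spoon alone.

Things in the scene. Friction and masses are not known exactly. Their poses are not given: they have to be found in the camera images.
- tin_large: the large one of three plain round aluminium sample tins (its lid is listed apart): 88 mm across, 56 mm high with its lid fully home and 64 mm with the lid standing fully proud; it stands on a black rubber foot 6 mm thick that yields about 1 mm for every 10 N pressed on the tin (at most 3.5 mm) and comes back up; loose, filled with soil (0.36 kg, more or less), upright on the bench. Origin at the centre of its underside, z up.
- lid_large_top (a point): centre of the flat top of the large tin's lid, the spot to press; the lid is 88 mm across, 13 mm deep, its flat raised middle 68 mm across. It moves down with the lid.
- lid_large (a joint): how far the large tin's lid has been pushed down, in m: 0 = standing 8 mm proud, with a dark band of bare neck showing under its rim; 0.008 = fully home, against a firm stop, no band showing. It slides straight down against a steady friction of about 4 N, stays where it is left and does not spring back.
- tin_medium: the medium one of three plain round aluminium sample tins (its lid is listed apart): 68 mm across, 48 mm high with its lid fully home and 56 mm with the lid standing fully proud; it stands on a black rubber foot 6 mm thick that yields about 1 mm for every 10 N pressed on the tin (at most 3.5 mm) and comes back up; loose, filled with soil (0.24 kg, more or less), upright on the bench. Origin at the centre of its underside, z up.
- lid_medium_top (a point): centre of the flat top of the medium tin's lid, the spot to press; the lid is 68 mm across, 13 mm deep, its flat raised middle 48 mm across. It moves down with the lid.
- lid_medium (a joint): how far the medium tin's lid has been pushed down, in m: 0 = standing 8 mm proud, with a dark band of bare neck showing under its rim; 0.008 = fully home, against a firm stop, no band showing. It slides straight down against a steady friction of about 4 N, stays where it is left and does not spring back.
- tin_small: the small one of three plain round aluminium sample tins (its lid is listed apart): 50 mm across, 40 mm high with its lid fully home and 48 mm with the lid standing fully proud; it stands on a black rubber foot 6 mm thick that yields about 1 mm for every 10 N pressed on the tin (at most 3.5 mm) and comes back up; loose, filled with soil (0.15 kg, more or less), upright on the bench. Origin at the centre of its underside, z up.
- lid_small_top (a point): centre of the flat top of the small tin's lid, the spot to press; the lid is 50 mm across, 13 mm deep, its flat raised middle 30 mm across. It moves down with the lid.
- lid_small (a joint): how far the small tin's lid has been pushed down, in m: 0 = standing 8 mm proud, with a dark band of bare neck showing under its rim; 0.008 = fully home, against a firm stop, no band showing. It slides straight down against a steady friction of about 4 N, stays where it is left and does not spring back.
- jar_tall: bystander: screw-top sample jar with a white lid, 60 mm across, 85 mm high, origin at the centre of its underside; loose, to be left alone
- jar_short: bystander: screw-top sample jar with a dark lid, 54 mm across, 70 mm high, origin at the centre of its underside; loose, to be left alone
- tamping_block: bystander: beech tamping block, 45 x 96 x 35 mm, long side along its y, origin at the centre of its underside; loose, to be left alone
- spoon: bystander: soil spoon lying flat, 277 mm long along its y, 40 mm wide, 20 mm high, origin at the centre of its underside; loose, to be left alone
Not all that is in view belongs to the job. Leave any red look-alike of the tin_medium alone.

How it is judged:
By the outcome, as a careful person would: the job done as asked, in the order asked, and still so for the second after the job is handed in, with the robot touching nothing.
It also fails if it takes over 48 s, if anything falls off the work surface, if the arm or the gripper's body presses on something with over 40 N, if the wrist force passes 120 N, or if a joint passes its speed limit or range.

## Robot

A 7-joint arm with a two-finger parallel gripper is mounted at the origin on the work surface; the furniture and walls round the work are solid. World frame = base frame: x ahead of the robot, y to its left, z up, the work surface at z = 0. Lengths are in m, angles in rad, forces in N, time in s.
With the tool pointing down it reaches from about 0.4 to 0.875 m from the base axis. Payload 6.5 kg.
Tool frame: the origin (TCP) lies between the finger pads; the fingertips stand 8 mm ahead of it and the grasp point (between the pads) lies 11 mm behind it; z points along the fingers, y is the direction in which the jaws open and shut (so a half turn about z gives the same grasp; the last joint's range is limited). The gripper opens to 85 mm and grips with 20 to 120 N. Pads are 22 mm wide; open, the fingers measure 114 mm over their backs; the gripper's body (76 mm by 85 mm) begins 54 mm behind the grasp point. The pads swing forward as they close: fully open they stand 13 mm farther back than shut.
Start: joints at [-1.246, 0.536, -0.004, 1.538, 0.003, 1.067, -0.071], TCP at [0.248, 0.601, 0.239] pointing down, gripper open.
Joint ranges: [-2.7, 2.7], [-0.37, 2.16], [-1.27, 1.26], [0.24, 2.4], [-1.31, 4.45], [0.19, 1.91], [-2.76, 2.76]. Speed limits (rad/s): [2.39, 2.39, 3.14, 3.14, 3.14, 3.14, 3.14].

## Interface

Orientations are given as [roll, pitch, yaw] about the fixed x, y, z axes, in that order (R = Rz(yaw) Ry(pitch) Rx(roll)).
In Python, from workcell import arm gives the robot as it stands. The module is installed in compiled form; this text tells all that it offers.
- The arm moves only by the tool servo_tool, never from a script. Its argument "increments" is a list that holds one entry, the list of rows, each a list of 7 numbers: the turn, a rotation vector about the tool's x, y, z each as a share of 90 degrees, from -1 to 1, then the shift along the tool's x, y, z each as a share of 200 mm, from -1 to 1, then the opening, from -1 (shut) to 1 (fully open). In form: [[[ax, ay, az, tx, ty, tz, grip], ...]]. A call has exactly 5 rows; each row is the pose to reach, as a shift and turn from the pose measured when the call began, along the tool's axes at that moment; what a row does not reach only later rows make up. A row lasts 1/8 s, in which the tool goes at most 62.5 mm and 10.7 degrees, less where a joint would pass 70% of its speed; a pose out of reach is approached as far as the arm can. A call with a number of a shift or a turn outside -1 to 1 is refused whole. A call with a gripper value outside its range is refused whole. The fingers move at their own pace and stop on an object; "squeeze" is the grip in N (left out, the last holds). Time passes only in rows, so rows that repeat a pose let the fingers close, or fill a call up. It gives the time, the measured TCP pose, the force and the opening at its end, in the units of the state.
- arm.observe(): the state, without advancing time (a new reading comes with each control period).
- arm.get_image(name): name is "scene" or "top" or "wrist"; returns a dict with "color" (384x512x3 uint8, red, green, blue), "range_z" (384x512 float32, m along the optical axis (not along the pixel's ray), 0 where there is no reading), "intrinsics" (3x3 intrinsics, pixels), "R" (3x3) and "t" (3): a world point X has camera coordinates R X + t; the wrist camera has in their place "tool_from_camera" (4x4, takes a point from camera to tool coordinates, whose origin is the TCP and whose axes are the flange's). Camera axes: x right, y down, z forward; pixel columns grow to the right and rows downward; lengths in m; the calibration is good to about 2 mm. A picture is of the moment at which its call begins: read the wrist's pose just before it.
- arm.job_done(): hands the job in, once; it reports no verdict.
Trained networks look in a picture, given as the dict that the camera call returned (one of the last four; its "shot" number tells which), for a name from the list of things; names that differ only in an ending like _2 or _b are one class to them, and where a whole thing is asked for, a point or a joint stands for the part that bears it (a point fixed in the world has none). Each returns a list of dicts, best first, with "score" (0 to 1); they miss things now and then, are a little off and sometimes report something else, mostly with a low value. They report only what shows in the picture. A call takes as long as a camera call. They do not tell look-alikes from the thing itself.
- arm.look_for(picture, target): "position" ([column, row] in pixels, amid what is visible of it).
- arm.trace(picture, target): "region" (384x512 bool, what is visible of it) and "position" ([column, row] in pixels, amid what is visible of it).
The state is a dict: "t": time; "q": joint angles; "joint_velocities": joint speeds; "joint_efforts": joint torques, N m; "ee_pos": TCP position; "eef_rot": TCP orientation; "force": force on the tool from outside, world axes, zero at the start; "torque": the same for the moment, N m; "grip_width": opening from 0.0 (shut) to 1.0 (fully open).
Only numpy, scipy, OpenCV 4.12 (cv2) and the standard library are available. Lean on these libraries where they do the work, as an engineer would, in place of code of your own. Each camera call takes 0.05 s, during which the arm holds its last target. There are 200 camera calls.

## Working session

There is one attempt and no reset: what is moved stays moved. The work goes in short steps, Python scripts to look and compute and a tool call to move; the robot and the scene stay as the last step left them, time stands still between calls to the robot, and variables do not carry over. Pictures are saved under pics/ and viewed, about 8 in all and at most 12, crops included, and the job is handed in when it is done.

Besides the shell and the picture viewer there is one more tool, called after "Call:" as name(argument=value, ...) on one line, values as JSON. servo_tool: Moves the arm, as the interface text tells. Shift numbers are shares of 200 mm and turn numbers shares of 90 degrees, none past 1 either way. Its arguments: {"type":"object","properties":{"increments":{"type":"array","items":{"type":"array","items":{"type":"array","items":{"type":"number","minimum":-1,"maximum":1}}}},"squeeze":{"type":"number"}},"required":["increments"]}

```bash
mkdir -p pics; cat > h.py <<'E'
import numpy as np, cv2
from workcell import arm
def world(p,m):
    v,u=np.nonzero(m&(p['range_z']>0)); z=p['range_z'][v,u]
    K=p['intrinsics']; c=np.stack([(u-K[0,2])/K[0,0]*z,(v-K[1,2])/K[1,1]*z,z],1)
    return (c-p['t'])@p['R']
E
python3 - <<'E'
from h import *
s=arm.observe(); print(s['t'],s['ee_pos'],s['eef_rot'],s['force'],s['grip_width'])
ims=[]
for c in ['top','scene']:
    p=arm.get_image(c); ims.append(p['color'])
    for n in ['tin_large','tin_medium','tin_small','jar_tall','jar_short','tamping_block','spoon']:
        for d in arm.trace(p,n)[:3]:
            w=world(p,d['region'])
            if len(w)<5: continue
            zt=np.percentile(w[:,2],95); t=w[w[:,2]>zt-.006]
            lo,hi=np.percentile(t,2,axis=0),np.percentile(t,98,axis=0)
            print(c,n,round(d['score'],2),np.round(d['position']),'zt',zt.round(4),'mid',((lo+hi)/2)[:2].round(4),'ext',(hi-lo)[:2].round(3))
cv2.imwrite('pics/a.png',cv2.cvtColor(ims[0],cv2.COLOR_RGB2BGR));cv2.imwrite('pics/b.png',cv2.cvtColor(ims[1],cv2.COLOR_RGB2BGR))
E
```

```text
0.0 [0.24736045 0.60040721 0.23839151] [-3.13981584e+00  1.23878958e-04  2.75090991e+00] [-0.46749822 -0.21408148  0.15512547] 0.9983433900384653
top tin_large 0.97 [307. 200.] zt 0.0685 mid [ 0.4957 -0.1362] ext [0.078 0.077]
top tin_medium 0.84 [190. 198.] zt 0.0602 mid [0.4964 0.1946] ext [0.059 0.059]
top tin_medium 0.84 [225. 160.] zt 0.0608 mid [0.6117 0.1027] ext [0.061 0.059]
top tin_medium 0.67 [226. 255.] zt 0.0615 mid [0.3497 0.0887] ext [0.059 0.06 ]
top tin_small 0.54 [244. 199.] zt 0.0515 mid [0.504  0.0426] ext [0.043 0.044]
top tin_small 0.24 [194. 133.] zt 0.0902 mid [0.6834 0.1902] ext [0.052 0.05 ]
top jar_tall 0.58 [194. 132.] zt 0.0901 mid [0.6838 0.1915] ext [0.052 0.053]
top jar_short 0.91 [305. 146.] zt 0.0754 mid [ 0.6631 -0.1249] ext [0.046 0.047]
top jar_short 0.18 [367. 273.] zt 0.0222 mid [ 0.4279 -0.31  ] ext [0.1   0.019]
top tamping_block 0.73 [145. 171.] zt 0.0406 mid [0.5795 0.3353] ext [0.043 0.092]
top tamping_block 0.57 [306. 142.] zt 0.0751 mid [ 0.6632 -0.1249] ext [0.046 0.047]
top spoon 0.94 [366. 283.] zt 0.0225 mid [ 0.4277 -0.3098] ext [0.0
[... 286 characters left out ...]
3.] zt 0.0574 mid [0.3504 0.0859] ext [0.062 0.063]
scene tin_medium 0.86 [178. 200.] zt 0.0578 mid [0.3714 0.1848] ext [0.061 0.061]
scene tin_medium 0.64 [260. 172.] zt 0.0577 mid [0.6108 0.099 ] ext [0.06  0.061]
scene tin_small 0.75 [248. 204.] zt 0.0486 mid [0.5052 0.041 ] ext [0.044 0.045]
scene jar_tall 0.86 [257. 147.] zt 0.0865 mid [0.6846 0.1887] ext [0.054 0.055]
scene jar_short 0.83 [331. 204.] zt 0.0716 mid [ 0.6634 -0.1277] ext [0.046 0.047]
scene tamping_block 0.84 [203. 146.] zt 0.0373 mid [0.5806 0.3334] ext [0.044 0.093]
scene spoon 0.77 [281. 353.] zt 0.0193 mid [ 0.4269 -0.313 ] ext [0.097 0.018]
scene spoon 0.57 [262. 148.] zt 0.0865 mid [0.6846 0.1891] ext [0.054 0.056]
```

View pics/a.png

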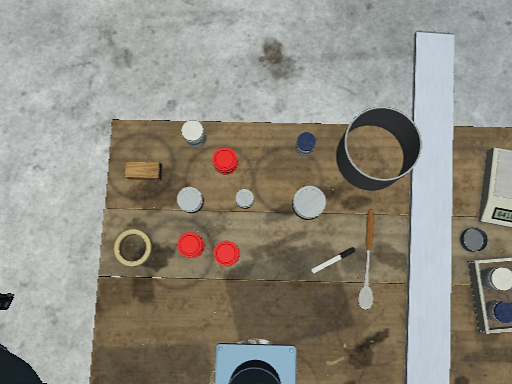

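View pics/b.png

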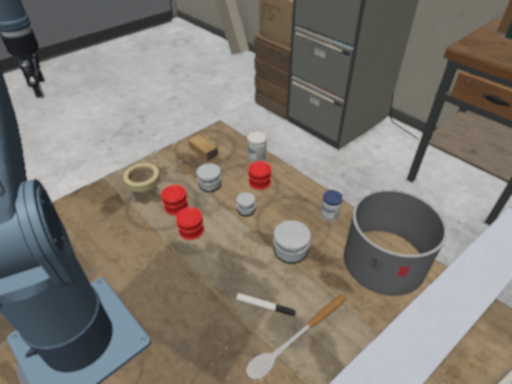

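The three tins to press are the silver ones in the top view: large at (309,202), medium at (190,199) and small at (245,198). The three red ones at (225,160), (190,245) and (227,253) are look-alikes. Next I'll work out the approach to the large tin.

```bash
cat >> h.py <<'E'
from scipy.spatial.transform import Rotation as Ro
def go(x,y,z,n=1):
    s=arm.observe(); R=Ro.from_euler('xyz',s['eef_rot'])
    d=R.inv().apply(np.array([x,y,z])-s['ee_pos'])/.2
    r=(R.inv()*Ro.from_euler('xyz',[np.pi,0,s['eef_rot'][2]])).as_rotvec()/(np.pi/2)
    print('t',s['t'],'pos',s['ee_pos'].round(4),'F',s['force'].round(1),'grip',round(s['grip_width'],2)); print('shift',d.round(4),'turn',r.round(4))
E
python3 -c "
from h import *
go(.496,-.137,.16)"
```

```text
t 0.8 pos [0.2476 0.601  0.2393] F [-0.2 -0.8 -0.7] grip 1.0
shift [-2.5537 -2.9389  0.3965] turn [0. 0. 0.]
```

Call:
servo_tool(increments=[[[0,0,0,-0.17,-0.2,0,-1],[0,0,0,-0.34,-0.39,0,-1],[0,0,0,-0.51,-0.59,0,-1],[0,0,0,-0.68,-0.78,0,-1],[0,0,0,-0.85,-0.98,0,-1]]], squeeze=20)

```text
t: 1.42
ee_pos: [0.3307, 0.3536, 0.2396]
eef_rot: [3.141, 0.0, 2.751]
force: [1.4, 0.4, 0.5]
grip_width: -0.004
```

Call:
servo_tool(increments=[[[0,0,0,-0.17,-0.2,0,-1],[0,0,0,-0.34,-0.39,0,-1],[0,0,0,-0.51,-0.59,0,-1],[0,0,0,-0.68,-0.78,0,-1],[0,0,0,-0.85,-0.98,0,-1]]])

```text
t: 2.05
ee_pos: [0.4139, 0.1061, 0.2399]
eef_rot: [3.14, 0.001, 2.751]
force: [1.0, 0.6, 0.1]
grip_width: -0.002
```

```bash
python3 -c "
from h import *
go(.496,-.137,.16)"
```

```text
t 2.05 pos [0.4139 0.1061 0.2399] F [1.  0.6 0.1] grip -0.0
shift [-0.8421 -0.9686  0.3985] turn [0.0012 0.0007 0.    ]
```

Call:
servo_tool(increments=[[[0,0,0,-0.22,-0.25,0.0,-1],[0,0,0,-0.44,-0.5,0.1,-1],[0,0,0,-0.66,-0.76,0.2,-1],[0,0,0,-0.84,-0.97,0.3,-1],[0,0,0,-0.84,-0.97,0.4,-1]]])

```text
t: 2.68
ee_pos: [0.4966, -0.1417, 0.1597]
eef_rot: [3.141, 0.004, 2.746]
force: [-0.6, 0.9, -0.6]
grip_width: 0.0
```

```bash
cat >> h.py <<'E'
def wrist(name,fn):
    s=arm.observe(); p=arm.get_image('wrist'); T=np.eye(4); T[:3,:3]=Ro.from_euler('xyz',s['eef_rot']).as_matrix(); T[:3,3]=s['ee_pos']
    M=np.linalg.inv(T@p['tool_from_camera']); p2=dict(p,R=M[:3,:3],t=M[:3,3])
    for d in arm.trace(p,name)[:3]:
        w=world(p2,d['region']); zt=np.percentile(w[:,2],90); t=w[abs(w[:,2]-zt)<.004]; zt=np.median(t[:,2])
        lo,hi=np.percentile(t,1,axis=0),np.percentile(t,99,axis=0)
        print(name,round(d['score'],2),np.round(d['position']),'zt',zt.round(4),'mid',((lo+hi)/2)[:2].round(4),'ext',(hi-lo)[:2].round(3))
    cv2.imwrite(fn,cv2.cvtColor(p['color'],cv2.COLOR_RGB2BGR))
E
python3 -c "
from h import *
wrist('tin_large','pics/c.png'); go(.496,-.138,.08)"
```

```text
tin_large 0.85 [256. 186.] zt 0.0639 mid [ 0.495  -0.1363] ext [0.081 0.082]
t 2.775 pos [ 0.494  -0.1392  0.1577] F [-0.2  1.   0.3] grip -0.0
shift [-0.0076  0.0093  0.3886] turn [-0.0001 -0.0014  0.    ]
```

View pics/c.png

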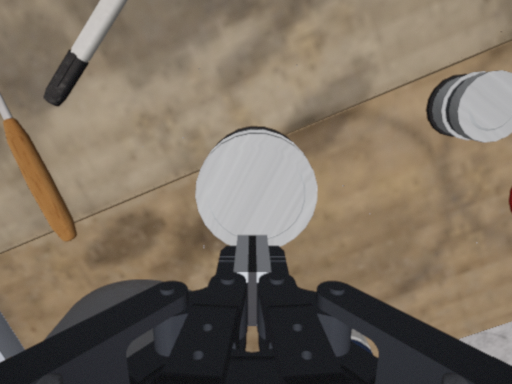

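The wrist view shows the large lid centred at (256,188), with the shut fingertips just below it in the image. It measures (0.495, -0.137), top at 64 mm. I'll descend to just above contact.

Call:
servo_tool(increments=[[[0,-0.001,0,-0.003,0.009,0.1,-1],[0,-0.001,0,-0.003,0.009,0.2,-1],[0,-0.001,0,-0.003,0.009,0.3,-1],[0,-0.001,0,-0.003,0.009,0.38,-1],[0,-0.001,0,-0.003,0.009,0.38,-1]]])

```text
t: 3.4
ee_pos: [0.4947, -0.1368, 0.0813]
eef_rot: [-3.141, -0.002, 2.748]
force: [0.6, -0.3, -0.7]
grip_width: -0.001
```

```bash
python3 -c "
from h import *
go(.4952,-.137,.065)"
```

```text
t 3.4 pos [ 0.4947 -0.1368  0.0813] F [ 0.6 -0.3 -0.7] grip -0.0
shift [-0.0029  0.      0.0817] turn [-0.0001 -0.0014  0.    ]
```

Press slowly to TCP z ≈ 0.065 (1 mm short of home) and read the force.

Call:
servo_tool(increments=[[[0,-0.001,0,0,0,0.025,-1],[0,-0.001,0,0,0,0.04,-1],[0,-0.001,0,0,0,0.055,-1],[0,-0.001,0,0,0,0.07,-1],[0,-0.001,0,0,0,0.08,-1]]])

```text
t: 4.03
ee_pos: [0.495, -0.1368, 0.0654]
eef_rot: [3.142, -0.0, 2.748]
force: [-0.9, 0.5, 3.8]
grip_width: -0.002
```

Call:
servo_tool(increments=[[[0,0,0,0,0,0.003,-1],[0,0,0,0,0,0.006,-1],[0,0,0,0,0,0.009,-1],[0,0,0,0,0,0.012,-1],[0,0,0,0,0,0.012,-1]]])

```text
t: 4.65
ee_pos: [0.495, -0.1368, 0.0633]
eef_rot: [3.141, -0.0, 2.748]
force: [-2.3, 1.0, 8.1]
grip_width: -0.003
```

Call:
servo_tool(increments=[[[0,0,0,0,0,0.001,-1],[0,0,0,0,0,0.002,-1],[0,0,0,0,0,0.003,-1],[0,0,0,0,0,0.004,-1],[0,0,0,0,0,0.004,-1]]])

```text
t: 5.28
ee_pos: [0.495, -0.1368, 0.0631]
eef_rot: [3.141, -0.0, 2.748]
force: [-2.4, 1.2, 11.8]
grip_width: 0.0
```

Force rises with travel at the rubber-foot rate, so the lid is at its stop. Retract straight up.

Call:
servo_tool(increments=[[[0,0,0,0,0,-0.02,-1],[0,0,0,0,0,-0.15,-1],[0,0,0,0,0,-0.3,-1],[0,0,0,0,0,-0.45,-1],[0,0,0,0,0,-0.45,-1]]])

```text
t: 5.9
ee_pos: [0.4964, -0.1373, 0.1548]
eef_rot: [3.14, 0.004, 2.748]
force: [0.0, -0.7, -0.2]
grip_width: -0.0
```

```bash
python3 -c "
from h import *
wrist('tin_large','pics/d.png'); go(.496,.193,.16)"
```

```text
tin_large 0.78 [249. 187.] zt 0.0563 mid [ 0.4947 -0.1364] ext [0.08  0.082]
t 6.0 pos [ 0.4947 -0.1367  0.1527] F [ 0.  -0.6  0.7] grip -0.0
shift [ 0.626   1.5251 -0.0352] turn [ 0.0004 -0.0003 -0.    ]
```

View pics/d.png

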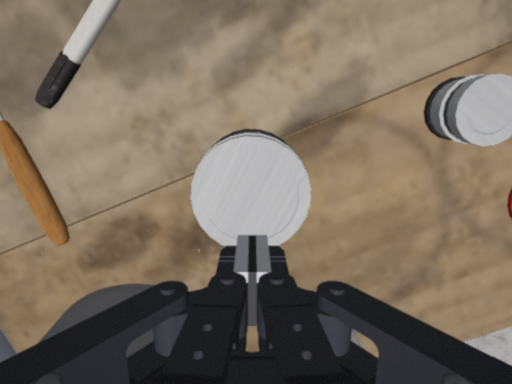

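The large lid, centred at (250,190), now tops out at 56.3 mm, so it is fully home, and the tin hasn't moved. Next is the medium tin; the path over the small one leaves about 100 mm of clearance.

Call:
servo_tool(increments=[[[0,0,0,0.1,0.24,-0.03,-1],[0,0,0,0.2,0.48,-0.03,-1],[0,0,0,0.3,0.72,-0.03,-1],[0,0,0,0.4,0.96,-0.03,-1],[0,0,0,0.41,1.0,-0.03,-1]]])

```text
t: 6.62
ee_pos: [0.4945, 0.0837, 0.1575]
eef_rot: [3.141, -0.003, 2.755]
force: [0.5, -1.5, -0.9]
grip_width: 0.003
```

Call:
servo_tool(increments=[[[0,0,0,0.1,0.24,0,-1],[0,0,0,0.2,0.48,0,-1],[0,0,0,0.216,0.525,0,-1],[0,0,0,0.216,0.525,0,-1],[0,0,0,0.216,0.525,0,-1]]])

```text
t: 7.25
ee_pos: [0.4941, 0.1948, 0.1573]
eef_rot: [-3.14, -0.003, 2.752]
force: [0.2, -0.8, 0.3]
grip_width: -0.0
```

```bash
python3 -c "
from h import *
wrist('tin_medium','pics/e.png'); go(.496,.193,.072)"
```

```text
tin_medium 0.9 [252. 193.] zt 0.0552 mid [0.4962 0.1962] ext [0.062 0.063]
tin_medium 0.89 [43. 64.] zt 0.0563 mid [0.3523 0.0932] ext [0.061 0.056]
tin_medium 0.71 [174.  40.] zt 0.0562 mid [0.3751 0.1885] ext [0.056 0.063]
t 7.35 pos [0.4942 0.1953 0.1576] F [-0.7 -0.2 -0.3] grip -0.0
shift [-0.0137 -0.0069  0.4278] turn [-0.0002 -0.0019  0.    ]
```

View pics/e.png

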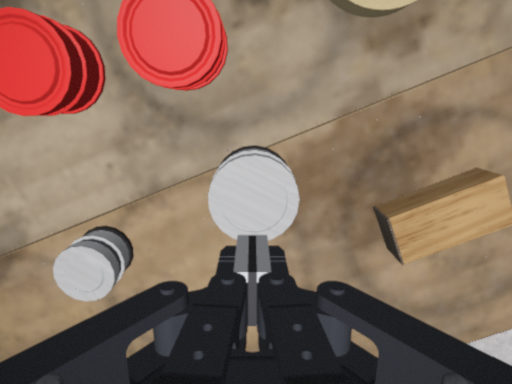

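The silver medium tin is at (254,195), i.e. (0.496, 0.196); the reds at (35,62) and (172,40) are well clear. Descend.

Call:
servo_tool(increments=[[[0,-0.001,0,-0.008,0.006,0.1,-1],[0,-0.001,0,-0.008,0.006,0.2,-1],[0,-0.001,0,-0.008,0.006,0.32,-1],[0,-0.001,0,-0.008,0.006,0.42,-1],[0,-0.001,0,-0.008,0.006,0.42,-1]]])

```text
t: 7.98
ee_pos: [0.4951, 0.1943, 0.0725]
eef_rot: [-3.139, -0.003, 2.751]
force: [0.1, 0.1, 0.3]
grip_width: 0.002
```

Call:
servo_tool(increments=[[[0,0,0,0,0,0.025,-1],[0,0,0,0,0,0.04,-1],[0,0,0,0,0,0.055,-1],[0,0,0,0,0,0.07,-1],[0,0,0,0,0,0.075,-1]]])

```text
t: 8.6
ee_pos: [0.4953, 0.1944, 0.0577]
eef_rot: [-3.139, -0.003, 2.751]
force: [0.1, -1.6, 3.8]
grip_width: 0.002
```

Call:
servo_tool(increments=[[[0,0,0,0,0,0.004,-1],[0,0,0,0,0,0.008,-1],[0,0,0,0,0,0.012,-1],[0,0,0,0,0,0.015,-1],[0,0,0,0,0,0.015,-1]]])

```text
t: 9.22
ee_pos: [0.4955, 0.1944, 0.0552]
eef_rot: [-3.139, -0.003, 2.75]
force: [-2.8, -1.6, 10.7]
grip_width: 0.004
```

Call:
servo_tool(increments=[[[0,0,0,0,0,0.001,-1],[0,0,0,0,0,0.002,-1],[0,0,0,0,0,0.003,-1],[0,0,0,0,0,0.003,-1],[0,0,0,0,0,0.003,-1]]])

```text
t: 9.85
ee_pos: [0.4955, 0.1944, 0.0552]
eef_rot: [-3.14, -0.003, 2.75]
force: [-1.8, -1.1, 10.3]
grip_width: -0.001
```

Call:
servo_tool(increments=[[[0,0,0,0,0,-0.02,-1],[0,0,0,0,0,-0.15,-1],[0,0,0,0,0,-0.3,-1],[0,0,0,0,0,-0.45,-1],[0,0,0,0,0,-0.48,-1]]])

```text
t: 10.48
ee_pos: [0.4967, 0.195, 0.1527]
eef_rot: [3.141, -0.001, 2.751]
force: [-0.2, 0.3, -0.6]
grip_width: 0.001
```

```bash
python3 -c "
from h import *
wrist('tin_medium','pics/f.png'); go(.5045,.0415,.15)"
```

```text
tin_medium 0.72 [170.  38.] zt 0.0562 mid [0.3765 0.1883] ext [0.054 0.063]
tin_medium 0.67 [254. 195.] zt 0.0482 mid [0.4965 0.1961] ext [0.062 0.063]
tin_medium 0.62 [45. 61.] zt 0.0562 mid [0.3533 0.095 ] ext [0.059 0.053]
t 10.575 pos [0.4958 0.1947 0.1512] F [ 0.4 -0.1 -1.2] grip 0.0
shift [-0.3323 -0.6915  0.0063] turn [-0.0009 -0.0016  0.    ]
```

Medium lid top is now 48.2 mm, so it is home and the tin is in place. On to the small tin.

Call:
servo_tool(increments=[[[-0.001,-0.002,0,-0.1,-0.21,0,-1],[-0.001,-0.002,0,-0.2,-0.42,0,-1],[-0.001,-0.002,0,-0.3,-0.62,0,-1],[-0.001,-0.002,0,-0.332,-0.69,0,-1],[-0.001,-0.002,0,-0.332,-0.69,0,-1]]])

```text
t: 11.2
ee_pos: [0.504, 0.0413, 0.1504]
eef_rot: [-3.141, -0.001, 2.749]
force: [-0.8, 0.4, -0.7]
grip_width: -0.003
```

```bash
python3 -c "
from h import *
wrist('tin_small','pics/g.png'); go(.5045,.0415,.064)"
```

```text
tin_small 0.8 [252. 192.] zt 0.0474 mid [0.5046 0.0433] ext [0.046 0.046]
t 11.3 pos [0.5043 0.0435 0.1507] F [-0.2  0.3 -0.2] grip 0.0
shift [-0.005  -0.0092  0.4334] turn [ 0.0003 -0.0004 -0.    ]
```

View pics/g.png

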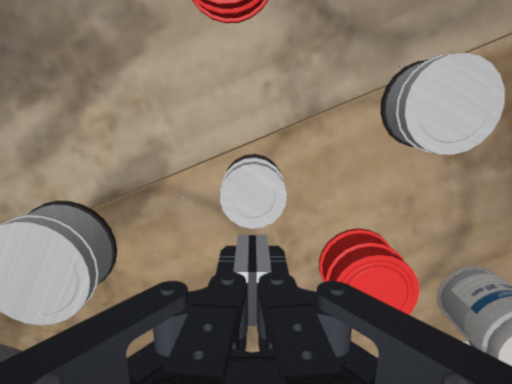

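The small tin is at (253,192), i.e. (0.5046, 0.0433), directly under the tool. Descend straight.

Call:
servo_tool(increments=[[[0,0,0,0,0,0.1,-1],[0,0,0,0,0,0.2,-1],[0,0,0,0,0,0.32,-1],[0,0,0,0,0,0.43,-1],[0,0,0,0,0,0.43,-1]]])

```text
t: 11.92
ee_pos: [0.5028, 0.0454, 0.0633]
eef_rot: [-3.141, -0.004, 2.755]
force: [-0.3, 0.7, 0.0]
grip_width: -0.001
```

```bash
python3 -c "
from h import *
go(.5046,.0433,.05)"
```

```text
t 11.925 pos [0.5028 0.0454 0.0633] F [-0.3  0.7  0. ] grip -0.0
shift [-0.0122 -0.0062  0.0664] turn [-0.0004 -0.0024  0.    ]
```

Call:
servo_tool(increments=[[[0,-0.002,0,-0.01,-0.006,0.005,-1],[0,-0.002,0,-0.01,-0.006,0.025,-1],[0,-0.002,0,-0.01,-0.006,0.04,-1],[0,-0.002,0,-0.01,-0.006,0.055,-1],[0,-0.002,0,-0.01,-0.006,0.068,-1]]])

```text
t: 12.55
ee_pos: [0.5046, 0.0437, 0.0498]
eef_rot: [-3.142, -0.0, 2.755]
force: [-0.2, 0.8, 4.6]
grip_width: 0.004
```

Call:
servo_tool(increments=[[[0,0,0,0,0,0.004,-1],[0,0,0,0,0,0.008,-1],[0,0,0,0,0,0.012,-1],[0,0,0,0,0,0.016,-1],[0,0,0,0,0,0.016,-1]]])

```text
t: 13.18
ee_pos: [0.5047, 0.0437, 0.0472]
eef_rot: [3.141, -0.0, 2.755]
force: [-3.0, 0.4, 12.4]
grip_width: 0.002
```

Call:
servo_tool(increments=[[[0,0,0,0,0,-0.02,-1],[0,0,0,0,0,-0.15,-1],[0,0,0,0,0,-0.3,-1],[0,0,0,0,0,-0.45,-1],[0,0,0,0,0,-0.5,-1]]])

```text
t: 13.8
ee_pos: [0.5054, 0.0436, 0.1484]
eef_rot: [3.14, 0.002, 2.755]
force: [0.1, 0.3, 0.7]
grip_width: 0.001
```

```bash
python3 - <<'E'
from h import *
wrist('tin_small','pics/i.png')
p=arm.get_image('scene')
for n in ['tin_large','tin_medium','tin_small','jar_tall','jar_short']:
    for d in arm.trace(p,n)[:4]:
        w=world(p,d['region']); zt=np.percentile(w[:,2],95); print(n,round(d['score'],2),np.round(d['position']),zt.round(4))
cv2.imwrite('pics/j.png',cv2.resize(cv2.cvtColor(p['color'],cv2.COLOR_RGB2BGR)[110:290,120:380],None,fx=3,fy=3,interpolation=cv2.INTER_CUBIC))
s=arm.observe();print(s['t'],s['ee_pos'],s['force'])
E
```

```text
tin_small 0.6 [248. 192.] zt 0.0399 mid [0.5046 0.0434] ext [0.046 0.046]
tin_small 0.42 [450. 102.] zt 0.048 mid [0.497  0.1954] ext [0.063 0.064]
tin_large 0.94 [292. 239.] 0.0575
tin_large 0.66 [263. 146.] 0.0866
tin_large 0.44 [276. 353.] 0.0193
tin_medium 0.92 [210. 176.] 0.0496
tin_medium 0.81 [193. 223.] 0.0574
tin_medium 0.71 [176. 197.] 0.0577
tin_medium 0.69 [262. 176.] 0.0576
tin_small 0.91 [246. 208.] 0.0415
jar_tall 0.82 [262. 145.] 0.0869
jar_tall 0.47 [248. 206.] 0.0415
jar_short 0.58 [330. 206.] 0.0711
jar_short 0.5 [281. 350.] 0.0193
jar_short 0.2 [292. 241.] 0.0575
14.2 [0.50407468 0.04350971 0.14624588] [ 0.33208109 -0.68847837 -0.05358936]
```

View pics/j.png

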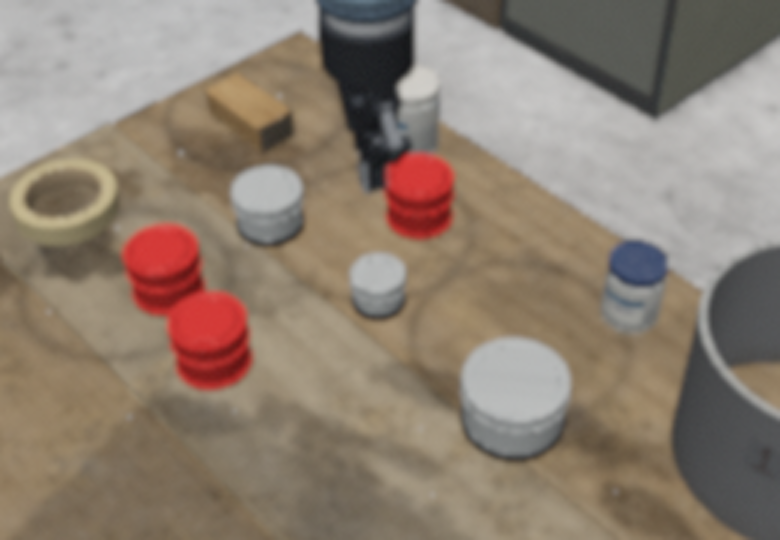

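In the crop, all three silver tins, at (267,203), (378,285) and (515,397), show no dark band. The reds, jars and block haven't moved, and the gripper is clear.

```bash
python3 -c "
from h import *
print(arm.job_done())"
```

```text
the job is handed in; nothing more can be done
None
```

All three lids are pressed fully home, in the order asked: large, then medium, then small. I pressed with shut fingertips, and the highest force I read was about 12 N.

| Tin | Lid top after pressing (wrist camera) | Height with lid fully home |
|---|---|---|
| Large | 56.3 mm | 56 mm |
| Medium | 48.2 mm | 48 mm |
| Small | 39.9 mm | 40 mm |

- **Bands and stops:** The last scene view shows no dark band under any of the three lids. On each tin the force rose well above the 4 N lid friction, which means the lid had reached its stop.
- **Positions:** Each tin measured in the same place, within about 1 mm, before and after its press. The red look-alikes, jars and block look unmoved in the last view, and the spoon (outside that crop) was found where it was before.
- **Disagreement:** The fixed cameras read heights about 1.5 mm (scene) and 4 mm (top) too high, on the jars as well. I put this down to a calibration offset.
- **Handing in:** I handed the job in at about 14 s, with the gripper roughly 100 mm above the small tin and touching nothing.

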